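Hold the tweezer electrode at its gauge gap

ROBOT

A 6-joint arm with a two-finger parallel gripper is mounted at the origin on the work surface. World frame = base frame: x ahead of the robot, y to its left, z up, the work surface at z = 0. Lengths are in m, angles in degrees, forces in N, time in s.
With the tool pointing down it reaches from about 0.35 to 0.85 m from the base axis. Payload 8.1 kg.
Tool frame: the origin (TCP) lies on the centre line of the jaws, within the pads' length; the fingertips stand 8 mm ahead of it and the grasp point (between the pads) lies 11 mm behind it; x points along the fingers, z is the direction in which the jaws open and shut, and the axes are right-handed (so a half turn about x gives the same grasp; the last joint's range is limited). The gripper opens to 85 mm and grips with 20 to 120 N. Pads are 22 mm wide; open, the fingers measure 114 mm over their backs; the gripper's body (76 mm by 85 mm) begins 54 mm behind the grasp point. The pads swing forward as they close: fully open they stand 13 mm farther back than shut.
Start: joints at [-73.247, 7.471, 85.268, -0, 87.261, -4.893], TCP at [0.221, -0.558, 0.239] pointing down, gripper open.
Joint ranges: [-169.43, 169.43], [-51.17, 129.36], [1.28, 143.12], [-76.62, 256.62], [0, 156.53], [-152.29, 152.29]. Speed limits (degrees/s): [136.94, 136.94, 159.86, 180, 180, 180].

INTERFACE

Orientations are given as [roll, pitch, yaw] about the fixed x, y, z axes, in that order (R = Rz(yaw) Ry(pitch) Rx(roll)).
In Python, from rig import status, capture, calibration, ctrl, find_in gives the robot as it stands.
- The arm moves only by the tool arm_command, never from a script. Its argument "steps" is a list of rows, each a list of 2 entries, a list of its own where there are three numbers: the shift along the world's x, y, z in mm, then the turn, a rotation vector about the world's x, y, z in rad. In form: [[[tx, ty, tz], [wx, wy, wz]], ...]. A call has 1 to 5 rows; each row shifts and turns the commanded pose from where the row before left it; what a row does not reach is not made up. A row lasts 1/12 s, in which the tool goes at most 41.7 mm and 7.16 degrees, less where a joint would pass 70% of its speed; a pose out of reach is approached as far as the arm can. A call is refused whole if a number of a shift passes 41.7 or a number of a turn 0.125, either way. A call with a gripper value outside its range is refused whole. "claw" is the opening, from 0 (shut) to 1 (fully open), set as the call begins (left out, the last holds). The fingers move at their own pace and stop on an object; the grip force is fixed at half the most. Time passes only in rows, so rows that do not move let the fingers close. It gives the time, the measured TCP pose, the force and the opening at its end, in the units of the state.
- status.sense(): the state, without advancing time (a new reading comes with each control period).
- capture(name): name is "side" or "top" or "wrist"; returns the picture (384x512x3 uint8, blue, green, red); there is no depth.
- calibration(name): a dict with "K" (3x3 intrinsics, pixels), "rvec" (rotation vector, rad) and "tvec" (3), from world to camera coordinates, as OpenCV has them. Camera axes: x right, y down, z forward; pixel columns grow to the right and rows downward; lengths in m; the calibration is good to about 2 mm. A picture is of the moment at which its call begins: read the wrist's pose just before it. calibration takes no time and is no camera call; for the wrist camera it gives the pose at the moment of the call.
- ctrl.job_done(): hands the job in, once; it reports no verdict.
Trained networks look in the newest picture that a camera, given by its name, has taken for a name from the list of things; names that differ only in an ending like _2 or _b are one class to them, and where a whole thing is asked for, a point or a joint stands for the part that bears it (a point fixed in the world has none). Each returns a list of dicts, best first, with "conf" (0 to 1); they miss things now and then, are a little off and sometimes report something else, mostly with a low value. They report only what shows in the picture. A call takes as long as a camera call. They do not tell look-alikes from the thing itself.
- find_in(name, camera): "bbox" ([left, top, right, bottom] in pixels, round what is visible of it).
The state is a dict: "clock": time; "q": joint angles; "dq": joint speeds; "joint_torque": joint torques, N m; "ee_pos": TCP position; "ee_rot": TCP orientation; "ft_force": force on the tool from outside, world axes, zero at the start; "torque": the same for the moment, N m; "finger_gap": finger opening in m.
Only numpy, scipy, OpenCV 4.12 (cv2) and the standard library are available. Lean on these libraries where they do the work, as an engineer would, in place of code of your own. Each camera call takes 0.05 s, during which the arm holds its last target. There are 200 camera calls.

TASK

Lift the sprung tweezer electrode off its rest and bring its two tip discs about a centimetre above the top of the aluminium gauge block, level, pointing along the block's two engraved lines and centred over them. Squeeze it until the gap between the discs equals the 16 mm between the lines, never letting the discs come together (no gap under 4 mm), and hold that gap steady for three seconds without resting it on anything. The program finishes while still holding it there at that gap; leave the flask, the bottle and the tip box where they are.

Things in the scene. Friction and masses are not known exactly. Their poses are not given: they have to be found in the camera images.
- forceps_grip (a point): Where to grasp the loose tweezer electrode: midway between its two black ribbed grip pads, half-way up; at first 37 mm above the table. x points along the tool to its tips, y to its left, z up. Pads: 28 mm long (x), 14 mm high; over their outer faces 50 mm relaxed, about 35 mm at a 16 mm tip gap. A spring parts them: about 5 N starts the squeeze, 12 N holds a 16 mm gap.
- tip_mid (a point): Midway between the two tip discs, 80 mm ahead (+x) of forceps_grip at the same height; same axes. Fixed to the rear block, so it stays midway whatever the gap. The discs (14 mm in diameter, 4 mm thick, steel, facing each other) reach 7 mm below and above it.
- tip_left (a point): Centre of the inner face of the left (+y) disc. The tip gap is the distance from tip_left to tip_right: 40 mm relaxed.
- tip_right (a point): Centre of the inner face of the right (-y) disc.
- blade_left (a joint): How far each blade has closed, in rad: 0 relaxed (tip gap 40 mm), 0.096 at its stop (gap about 2 mm). The tip gap in mm is about 40 - 400 x the value, so a gap of 16 mm is 0.060 and one of 4 mm is 0.090. The right blade always moves alike.
- gauge_mark (a point): Centre of the top face of the fixed aluminium gauge block, 70 mm (x) by 56 mm (y) by 30 mm high. Two dark engraved lines 16 mm apart run along its x at y = +8 and -8 mm. x is the way the tool should point (away from the robot), z up.
- gauge: The gauge block; origin at the centre of its underside, axes as gauge_mark.
- forceps: The tweezer electrode: grey plastic, about 0.1 kg, 231 mm long with its two brass sockets, 14 mm high, lying level, balanced near its pads, blades opening sideways (y), hinged at the 30 mm wide rear block 120 mm behind forceps_grip. Both blades close alike about the tool's midline. Origin on its underside, 25 mm behind and 7 mm below forceps_grip; same axes.
- rest: Fixed white rest under the tool, 176 mm long (x, to the tool's tips); origin under its centre, at first below that of forceps to 3 mm. A 36 mm wide, 9 mm high spine with cross bars 30 mm high, 10 mm thick at x = -82 mm (66 mm wide) and +68 mm (84 mm wide), 9 mm lugs on their ends beside the tool. Fingers fit beside the pads, between the bars.
- flask_mid (a point): Bystander: white conical flask, 72 mm across and 88 mm high; point on its axis, half-way up.
- bottle_mid (a point): Bystander: white bottle with a red cap, 54 mm across and 105 mm high; point on its axis, half-way up.
- tipbox_mid (a point): Bystander: blue pipette tip box, 70 x 100 x 45 mm high; its centre.
Mind the look-alikes: they are no part of the job. What is meant by the forceps is not blue, and is the smaller of those in its own colour.

How it is judged (in metres and radians):
On the way, in this order (a step that is already met when the one before it is completed fails the run):
1. the tweezer electrode is lifted clear of its rest (height (world z) of forceps_grip above 0.043 m and contact force between forceps and rest below 0.05 N and contact force between the fingers and forceps above 1 N), for 0.1 s.
2. the discs are held over the gauge block at the marked gap, steadily (distance between tip_left and tip_right between 0.0135 and 0.0185 m and x of tip_mid in the frame of gauge_mark between -0.012 and 0.012 m and y of tip_mid in the frame of gauge_mark between -0.007 and 0.007 m and z of tip_mid in the frame of gauge_mark between 0.0085 and 0.037 m and angle between the x axis of forceps_grip and the x axis of gauge_mark, either way round below 0.2 rad and angle between forceps_grip's own z axis and vertical below 0.2 rad and contact force between the fingers and forceps above 1 N and contact force between forceps and gauge below 0.2 N and contact force between forceps and rest below 0.2 N and velocity of joint blade_left between -0.03 and 0.03 rad/s and linear speed of forceps below 0.03 m/s), for 2 s.
At the end, for the whole second after the job is handed in: Held still by the fingers alone for 2 s and to the end: disc gap 13.5 to 18.5 mm, mid-point within 12 mm along and 7 mm across of the block top's centre, discs 1.5 to 30 mm above it, within 0.2 rad of the lines and of level, touching neither block nor rest (all of step 2); the arm keeps its last pose, push and grip.
It fails at once if the discs come together (gap under 4 mm) (distance between tip_left and tip_right below 0.004 m).
It fails at once if a bystander is moved by more than 20 mm (distance of any of flask_mid, bottle_mid, tipbox_mid from where it was at the start of the episode above 0.02 m).
It also fails if it takes over 51 s, if anything falls off the work surface, if the arm or the gripper's body presses on something with over 40 N, if the wrist force passes 120 N, or if a joint passes its speed limit or range.

## Working session

There is one attempt and no reset: what is moved stays moved. The work goes in short steps, Python scripts to look and compute and a tool call to move; the robot and the scene stay as the last step left them, time stands still between calls to the robot, and variables do not carry over. Pictures are saved under pics/ and viewed, about 8 in all and at most 12, crops included, and the job is handed in when it is done.

Besides the shell and the picture viewer there is one more tool, called in YAML: its name, and indented under it one key for each argument. arm_command: Moves the arm, as the interface text tells. Its arguments: {"type":"object","properties":{"steps":{"type":"array","items":{"type":"array"}},"claw":{"type":"number"}},"required":["steps"]}

```bash
mkdir -p pics; ls; cat > h.py <<'E'
import numpy as np, cv2
from rig import status, capture, calibration, ctrl, find_in
def ray(cam,uv,z,c=None):
    c=c or calibration(cam); K=np.array(c["K"]);R=cv2.Rodrigues(np.array(c["rvec"],float))[0];t=np.array(c["tvec"],float).ravel()
    d=R.T@np.linalg.inv(K)@np.array([uv[0],uv[1],1.]);o=-R.T@t
    return o+d*(z-o[2])/d[2]
def proj(cam,P,c=None):
    c=c or calibration(cam)
    return cv2.projectPoints(np.array(P,float).reshape(-1,3),np.array(c["rvec"],float),np.array(c["tvec"],float),np.array(c["K"],float),None)[0].reshape(-1,2)
E
python3 - <<'E'
from h import *
print(status.sense())
for n in ["top","side"]:
    im=capture(n); cv2.imwrite(f"pics/{n}0.png",cv2.resize(im,(800,600)) if n=="top" else im)
    for o in ["forceps","rest","gauge","flask_mid","bottle_mid","tipbox_mid"]:
        print(n,o,[(round(d["conf"],2),[round(x) for x in d["bbox"]]) for d in find_in(o,n)])
E
```

```text
pics
{'clock': 0.0, 'q': array([-7.32473410e+01,  7.51584279e+00,  8.53304148e+01,  1.17535616e-03,
        8.72605011e+01, -4.89451466e+00]), 'dq': array([-0.07971944, -0.00936068,  0.00393022,  0.07502945, -0.04743364,
       -0.03168492]), 'joint_torque': array([ 3.65160973e-03, -5.69396031e+01, -5.00555134e+01,  1.19683018e-04,
        1.51553768e-02,  2.84379769e-05]), 'ee_pos': array([ 0.22119209, -0.55716261,  0.23822587]), 'ee_rot': array([174.47549214,  89.89323493, 106.12260849]), 'ft_force': array([ 0.33714355, -0.39537217,  0.48337797]), 'torque': array([-0.0382811 ,  0.00790008,  0.00559341]), 'finger_gap': 0.08515934769058155}
top forceps [(0.95, [330, 250, 432, 307]), (0.84, [287, 150, 328, 229]), (0.69, [187, 156, 210, 180])]
top rest [(0.86, [286, 159, 326, 219]), (0.28, [304, 150, 318, 213])]
top gauge [(0.89, [190, 150, 208, 178])]
top flask_mid [(0.97, [393, 165, 426, 189]), (0.63, [287, 160, 325, 220]), (0.61, [287, 151, 325, 229]), (0.46, [187, 154, 212, 178])]
top bottle_mid [(0.69, [118, 149, 143, 170])]
top tipbox_mid [(0.62, [221, 98, 257, 128])]
side forceps [(0.69, [245, 169, 313, 188]), (0.59, [252, 230, 327, 268])]
side rest [(0.79, [255, 172, 308, 202])]
side gauge [(0.81, [190, 218, 220, 246])]
side flask_mid [(0.77, [303, 124, 320, 148])]
side bottle_mid [(0.73, [144, 241, 166, 276]), (0.55, [246, 174, 304, 186])]
side tipbox_mid [(0.72, [172, 175, 201, 206])]
```

View pics/top0.png

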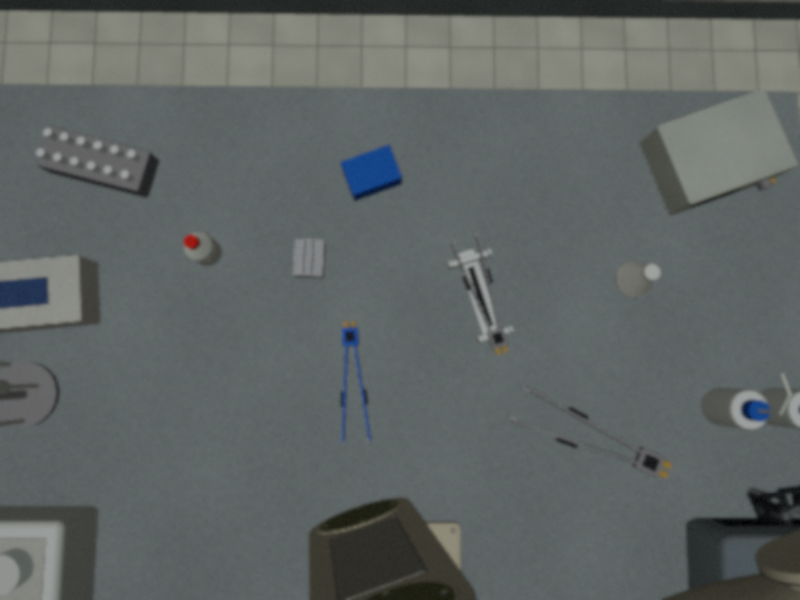

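View pics/side0.png

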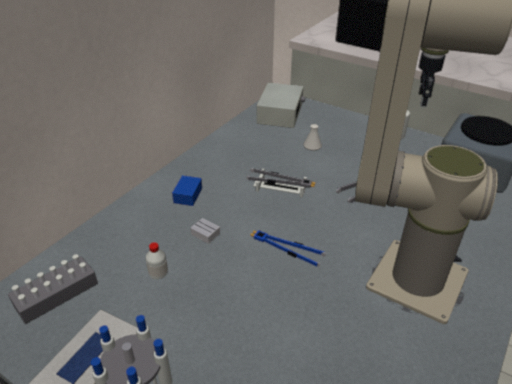

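The top view shows the grey tool on its white rest, with its tips near (468,240) and sockets near (500,350). The gauge block is at (308,258). The blue and the larger grey tools are look-alikes. In the side view the tool is at (280,180) and the gauge at (205,230).

```bash
python3 - <<'E'
from h import *
im=capture("top"); c=calibration("top")
s=512/800
for n,p,z in [("sock",(500*s,350*s),.037),("tips",(468*s,240*s),.037),("gauge",(308.5*s,258*s),.03),("flask",(635*s,280*s),.04),("bottle",(198*s,247*s),.05),("box",(371*s,172*s),.04)]:
    print(n,ray("top",p,z,c).round(3))
print((-cv2.Rodrigues(np.array(c["rvec"],float))[0].T@np.array(c["tvec"]).ravel()).round(3))
a=cv2.resize(im[145:235,270:345],(500,600),interpolation=cv2.INTER_CUBIC)
b=cv2.resize(im[143:188,180:217],(300,365),interpolation=cv2.INTER_CUBIC)
o=np.zeros((600,800,3),np.uint8);o[:,:500]=a;o[:365,500:]=b
cv2.imwrite("pics/crop1.png",o)
E
```

```text
sock [ 0.421 -0.183  0.037]
tips [ 0.628 -0.126  0.037]
gauge [0.594 0.174 0.03 ]
flask [ 0.553 -0.438  0.04 ]
bottle [0.609 0.375 0.05 ]
box [0.758 0.058 0.04 ]
[0.383 0.009 1.15 ]
```

View pics/crop1.png

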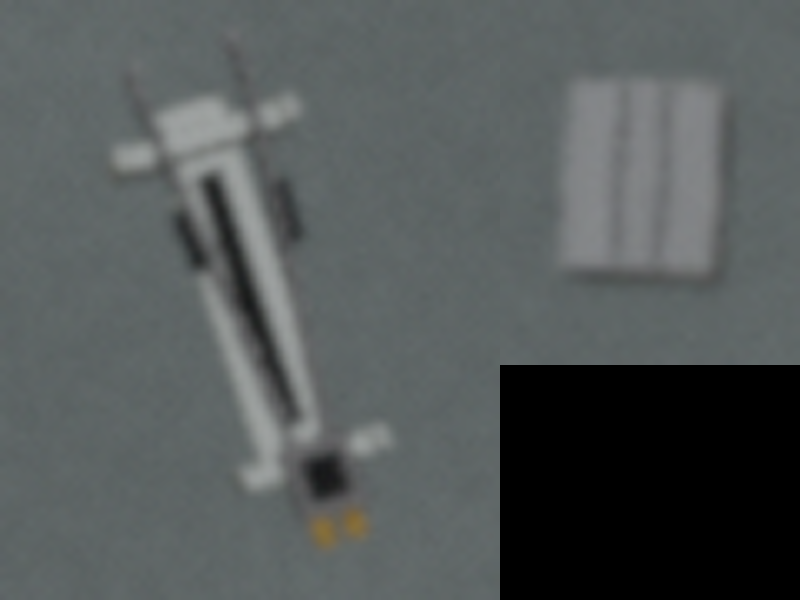

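The crop shows the pads at (190,240) and (287,212), tips at (133,75) and (233,42), and the rear block at (325,473). The gauge outline and its two lines are clear.

```bash
python3 - <<'E'
from h import *
c=calibration("top")
A=lambda u,v:(270+u*75/500-.5,145+v*90/600-.5)
B=lambda u,v:(180+(u-500)*37/300-.5,143+v*45/365-.5)
P={k:ray("top",A(*p),.037,c) for k,p in dict(pl=(190,240),pr=(287,212),tl=(133,75),tr=(233,42),rear=(325,473),sock=(340,527)).items()}
for k in P: print(k,P[k].round(4))
m=(P['pl']+P['pr'])/2; t=(P['tl']+P['tr'])/2
print("grip",m,"tips",t,"pad sep",np.linalg.norm(P['pl']-P['pr']),np.linalg.norm(t-m))
for a in ('rear','sock'): d=t-P[a];print(np.degrees(np.arctan2(d[1],d[0])),np.linalg.norm(d), np.linalg.norm(m-P[a]))
G=[ray("top",B(*p),.03,c) for p in [(572,80),(722,82),(715,272),(562,265)]]
print(np.mean(G,0)); 
for p,q in [((622,80),(617,265)),((665,80),(660,265))]:
    a=ray("top",B(*p),.03,c);b=ray("top",B(*q),.03,c);d=a-b;print((a+b)/2,np.degrees(np.arctan2(d[1],d[0])),np.linalg.norm(d))
for i in range(4): d=G[i]-G[(i+1)%4];print(np.degrees(np.arctan2(d[1],d[0])),np.linalg.norm(d))
from scipy.spatial.transform import Rotation as Ro
s=status.sense();M=Ro.from_euler('xyz',s['ee_rot'],degrees=True).as_matrix();print(M.round(3))
E
```

```text
pl [ 0.5481 -0.1208  0.037 ]
pr [ 0.5607 -0.1636  0.037 ]
tl [ 0.6215 -0.0963  0.037 ]
tr [ 0.6366 -0.1407  0.037 ]
rear [ 0.4462 -0.1786  0.037 ]
sock [ 0.4228 -0.1848  0.037 ]
grip [ 0.5544037  -0.14221342  0.037     ] tips [ 0.62908425 -0.11848002  0.037     ] pad sep 0.044586756873273 0.07836108231388034
18.201383097116988 0.19256156380280676 0.11420704690120924
17.82010622220333 0.21670064419482857 0.13834023612569996
[0.59683799 0.17521102 0.03      ]
[0.59761982 0.18365268 0.03      ] -0.33141684893251394 0.06811588873869871
[0.59769997 0.16808835 0.03      ] -0.41842326550968073 0.06813183460723056
89.54234203100224 0.05449117104094871
-1.084950933615733 0.06998526257733763
-92.38682628723146 0.05528839208028849
178.25391404228802 0.06813706803762008
[[ 0.     0.929  0.369]
 [-0.     0.369 -0.929]
 [-1.    -0.     0.   ]]
```

arm_command:
  steps:
    - [[22.2,27.7,-1],[0,0,-0.0045]]
    - [[22.2,27.7,-1],[0,0,-0.0045]]
    - [[22.2,27.7,-1],[0,0,-0.0045]]
    - [[22.2,27.7,-1],[0,0,-0.0045]]
    - [[22.2,27.7,-1],[0,0,-0.0045]]
  claw: 1

```text
clock: 1.17
ee_pos: [0.333, -0.4179, 0.2343]
ee_rot: [22.9, 90.0, -46.8]
ft_force: [1.0, -0.7, -0.1]
finger_gap: 0.0852
```

arm_command:
  steps:
    - [[22.2,27.7,-1],[0,0,-0.0045]]
    - [[22.2,27.7,-1],[0,0,-0.0045]]
    - [[22.2,27.7,-1],[0,0,-0.0045]]
    - [[22.2,27.7,-1],[0,0,-0.0045]]
    - [[22.2,27.7,-1],[0,0,-0.0045]]

```text
clock: 1.58
ee_pos: [0.4442, -0.2792, 0.2295]
ee_rot: [30.7, 90.0, -40.3]
ft_force: [0.3, -1.7, 1.1]
finger_gap: 0.0856
```

arm_command:
  steps:
    - [[22.2,27.7,-1],[0,0,-0.0045]]
    - [[22.2,27.7,-1],[0,0,-0.0045]]
    - [[22.2,27.7,-1],[0,0,-0.0045]]
    - [[22.2,27.7,-1],[0,0,-0.0045]]
    - [[22.2,27.7,-1],[0,0,-0.0045]]

```text
clock: 2.0
ee_pos: [0.5553, -0.1406, 0.2245]
ee_rot: [46.7, 90.0, -25.6]
ft_force: [0.8, -1.6, 0.3]
finger_gap: 0.0854
```

arm_command:
  steps:
    - [[0,0,0],[0,0,0]]
    - [[0,0,0],[0,0,0]]
    - [[0,0,0],[0,0,0]]

```text
clock: 2.25
ee_pos: [0.5542, -0.1423, 0.2242]
ee_rot: [-74.8, 90.0, -147.0]
ft_force: [-0.3, -0.4, 0.3]
finger_gap: 0.0854
```

```bash
cat >> h.py <<'E'
from scipy.spatial.transform import Rotation as Ro
def pose():
    s=status.sense();M=Ro.from_euler('xyz',s['ee_rot'],degrees=True).as_matrix()
    print("t",round(s['clock'],2),"tcp",s['ee_pos'].round(4),"jaw",np.degrees(np.arctan2(M[1,2],M[0,2])).round(2),"x",M[:,0].round(3),"F",s['ft_force'].round(2),"T",s['torque'].round(3),"gap",round(s['finger_gap'],4));return s,M
E
python3 - <<'E'
from h import *
pose(); c=calibration("wrist"); im=capture("wrist")
print((-cv2.Rodrigues(np.array(c["rvec"],float))[0].T@np.array(c["tvec"]).ravel()).round(3))
print(proj("wrist",[[.554,-.142,.037],[.629,-.119,.037],[.44,-.179,.037]],c).round())
cv2.imwrite("pics/w1.png",cv2.resize(im,(800,600),interpolation=cv2.INTER_CUBIC))
E
```

```text
t 2.25 tcp [ 0.5542 -0.1423  0.2242] jaw -72.17 x [-0.001 -0.    -1.   ] F [-0.31 -0.36  0.34] T [ 0.006 -0.039  0.039] gap 0.0854
[ 0.618 -0.121  0.359]
[[255. 173.]
 [255. 106.]
 [255. 261.]]
```

View pics/w1.png

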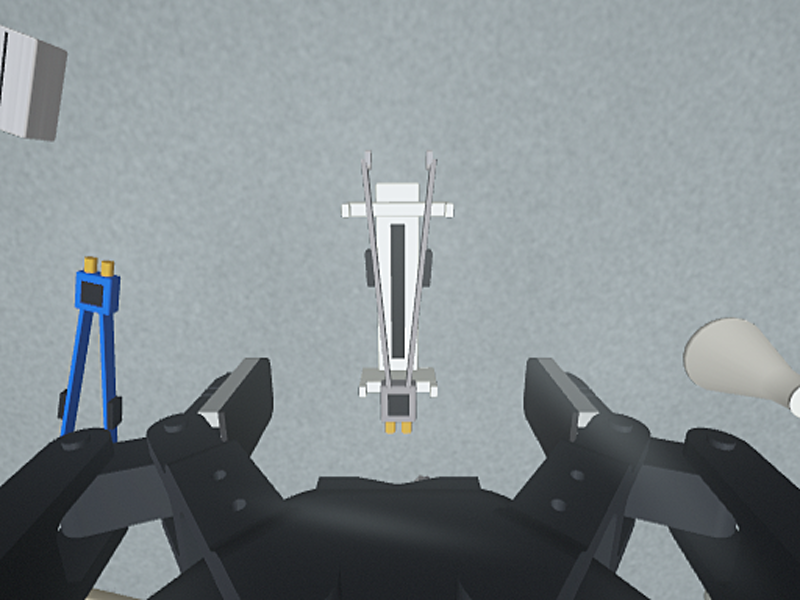

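The wrist picture shows the pads at (369,268) and (427,268), the discs at (368,160) and (432,160), and the rear block at (398,404). This agrees closely with my prediction.

```bash
python3 - <<'E'
from h import *
c=calibration("wrist")
f=lambda u,v,z:ray("wrist",((u+.5)*.64-.5,(v+.5)*.64-.5),z,c)
pl,pr=f(370,267,.040),f(427,267,.040); tl,tr=f(368,161,.042),f(432,161,.042); r=f(398.5,404,.044)
m=(pl+pr)/2;t=(tl+tr)/2
for n,v in dict(m=m,t=t,r=r).items(): print(n,v.round(4))
print(np.linalg.norm(pl-pr),np.linalg.norm(tl-tr),np.linalg.norm(t-m),np.linalg.norm(m-r))
for a,b in((t,r),(t,m)): print(np.degrees(np.arctan2(*(a-b)[1::-1])))
E
```

```text
m [ 0.5571 -0.1419  0.04  ]
t [ 0.6318 -0.1191  0.042 ]
r [ 0.447  -0.1771  0.044 ]
0.04405076765273662 0.04608739088772886 0.07809849690479789 0.11564817725784274
17.44143581351608
16.97227303581021
```

arm_command:
  steps:
    - [[1.5,0.5,-30],[0,0,-0.004]]
    - [[0,0,-30],[0,0,0]]
    - [[0,0,-30],[0,0,0]]
    - [[0,0,-30],[0,0,0]]
    - [[0,0,-25],[0,0,0]]

```text
clock: 2.72
ee_pos: [0.5544, -0.143, 0.0773]
ee_rot: [-111.3, 89.9, 176.1]
ft_force: [0.2, -0.5, -0.1]
finger_gap: 0.0854
```

arm_command:
  steps:
    - [[0,0,-18],[0,0,0]]
    - [[0,0,-15],[0,0,0]]
    - [[0,0,-12],[0,0,0]]
    - [[0,0,-7],[0,0,0]]
    - [[0,0,0],[0,0,0]]

```text
clock: 3.13
ee_pos: [0.5545, -0.1421, 0.0258]
ee_rot: [-124.8, 89.9, 162.7]
ft_force: [-1.5, -0.5, -0.2]
finger_gap: 0.0852
```

arm_command:
  steps:
    - [[0,0,0],[0,0,0]]
    - [[0,0,0],[0,0,0]]
    - [[0,0,0],[0,0,0]]
    - [[0,0,0],[0,0,0]]
  claw: 0.65

```text
clock: 3.47
ee_pos: [0.5567, -0.142, 0.0285]
ee_rot: [52.8, 89.9, -19.7]
ft_force: [0.8, -0.1, 0.1]
finger_gap: 0.0554
```

```bash
python3 - <<'E'
from h import *
pose(); im=capture("wrist")
cv2.imwrite("pics/w2.png",cv2.resize(im,(800,600),interpolation=cv2.INTER_CUBIC))
E
```

```text
t 3.47 tcp [ 0.5567 -0.142   0.0285] jaw -72.44 x [ 0.002 -0.001 -1.   ] F [ 0.77 -0.08  0.05] T [ 0.031 -0.029  0.025] gap 0.0554
```

View pics/w2.png

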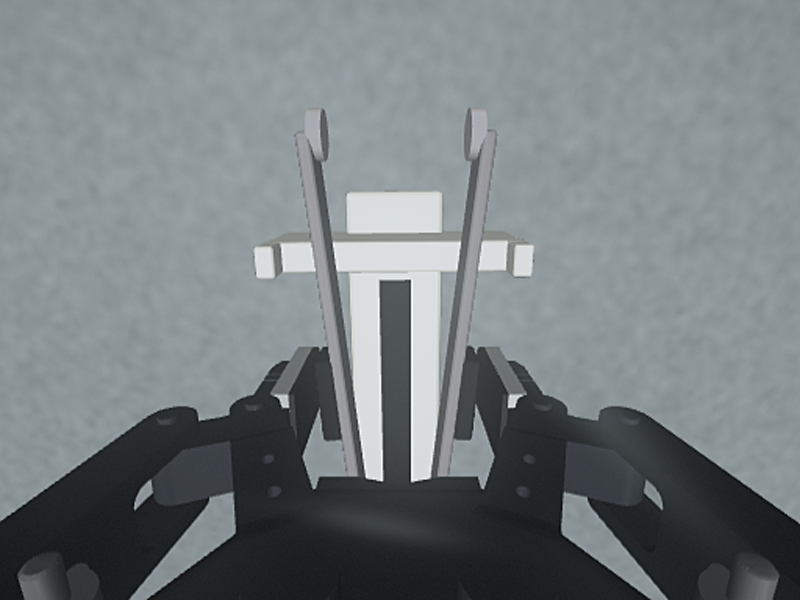

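The fingers straddle the pads and are centred: finger faces are at columns 320 and 478, discs at about (316,135) and (477,135). I'll check the along-tool offset from the discs while closing in small steps.

```bash
python3 - <<'E'
from h import *
s,M=pose(); c=calibration("wrist")
f=lambda u,v,z:ray("wrist",((u+.5)*.64-.5,(v+.5)*.64-.5),z,c)
d=np.array([np.cos(np.radians(17.5)),np.sin(np.radians(17.5)),0])
y=np.array([-d[1],d[0],0])
for a,b in (((315,109),(477,109)),((320,160),(473,160))):
    for z in (.044,.030):
        A,B=f(*a,z),f(*b,z);m=(A+B)/2-s['ee_pos'];print(z,"along",m@d,"across",m@y,"w",np.linalg.norm(A-B))
A,B=f(318,134,.039),f(474,134,.039);m=(A+B)/2-s['ee_pos'];print("along",m@d,"across",m@y,"w",np.linalg.norm(A-B))
E
```

```text
t 3.52 tcp [ 0.5565 -0.1418  0.0282] jaw -72.44 x [ 0.001 -0.001 -1.   ] F [ 0.38 -0.07  0.85] T [-0.036  0.003 -0.002] gap 0.0554
0.044 along 0.08532932326223365 across 0.0010168785758469332 w 0.04257934317671305
0.03 along 0.08752222705634391 across 0.0010603342651100717 w 0.047577193687306174
0.044 along 0.0725467792650917 across 0.0008883427267668571 w 0.04141155337889467
0.03 along 0.07323930190541898 across 0.0009167112185528924 w 0.046272331816462384
along 0.07968146311901247 across 0.0010359252762961247 w 0.04333550256658423
```

arm_command:
  steps:
    - [[0,0,0],[0,0,0]]
    - [[0,0,0],[0,0,0]]
    - [[0,0,0],[0,0,0]]
  claw: 0.56

```text
clock: 3.77
ee_pos: [0.5566, -0.1419, 0.0283]
ee_rot: [53.9, 89.9, -18.6]
ft_force: [-1.0, 0.6, 6.9]
finger_gap: 0.0481
```

arm_command:
  steps:
    - [[0,0,0],[0,0,0]]
    - [[0,0,0],[0,0,0]]
    - [[0,0,0],[0,0,0]]
  claw: 0.5

```text
clock: 4.02
ee_pos: [0.5571, -0.1421, 0.0289]
ee_rot: [53.5, 89.8, -18.9]
ft_force: [-1.2, 0.6, 8.2]
finger_gap: 0.0433
```

arm_command:
  steps:
    - [[0,0,3],[0,0,0]]
    - [[0,0,5],[0,0,0]]
    - [[0,0,8],[0,0,0]]
    - [[0,0,10],[0,0,0]]
    - [[0,0,10],[0,0,0]]
  claw: 0.47

```text
clock: 4.43
ee_pos: [0.5557, -0.1416, 0.0641]
ee_rot: [-124.7, 90.0, 162.9]
ft_force: [-0.1, -0.8, -1.3]
finger_gap: 0.0404
```

arm_command:
  steps:
    - [[0,0,8],[0,0,0]]
    - [[0,0,6],[0,0,0]]
    - [[0,0,0],[0,0,0]]
    - [[0,0,0],[0,0,0]]
    - [[0,0,0],[0,0,0]]

```text
clock: 4.85
ee_pos: [0.5556, -0.1416, 0.0769]
ee_rot: [-126.9, 90.0, 160.7]
ft_force: [-0.0, 0.6, -0.5]
finger_gap: 0.0404
```

```bash
python3 - <<'E'
from h import *
pose(); im=capture("wrist");s=capture("side")
o=np.zeros((600,800,3),np.uint8);o[:384,:512]=im
o[:300,512:]=cv2.resize(s[130:230,220:316],(288,300),interpolation=cv2.INTER_CUBIC)
cv2.imwrite("pics/w3.png",o)
E
```

```text
t 4.85 tcp [ 0.5556 -0.1416  0.0769] jaw -72.45 x [-0.  0. -1.] F [-0.01  0.61 -0.45] T [ 0.031 -0.013 -0.034] gap 0.0404
```

View pics/w3.png

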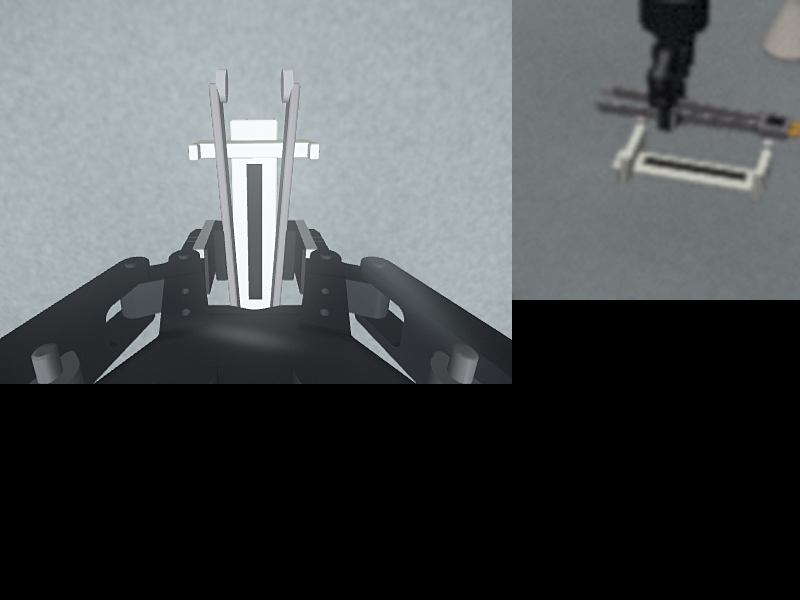

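The tool is lifted level. The side inset shows it clear of the rest, and the wrist picture has the disc inner faces near columns 228 and 281. Next is the move to the gauge.

arm_command:
  steps:
    - [[-1,6,6],[0,0,-0.006]]
    - [[-2,16,6],[0,0,-0.016]]
    - [[-2,20,6],[0,0,-0.02]]
    - [[-2,20,0],[0,0,-0.02]]
    - [[-2,20,0],[0,0,-0.02]]

```text
clock: 5.37
ee_pos: [0.5469, -0.0587, 0.096]
ee_rot: [79.6, 90.0, 2.4]
ft_force: [0.3, -0.3, 0.4]
finger_gap: 0.0405
```

arm_command:
  steps:
    - [[-2.5,20,0],[0,0,-0.02]]
    - [[-2.5,20,0],[0,0,-0.02]]
    - [[-2.5,20,0],[0,0,-0.02]]
    - [[-2.5,20,0],[0,0,-0.02]]
    - [[-2.5,20,0],[0,0,-0.02]]

```text
clock: 5.78
ee_pos: [0.5338, 0.0417, 0.0954]
ee_rot: [-125.5, 90.0, 151.6]
ft_force: [-0.2, 0.2, -2.0]
finger_gap: 0.0403
```

arm_command:
  steps:
    - [[-2.5,20,0],[0,0,-0.02]]
    - [[-2.5,20,0],[0,0,-0.02]]
    - [[-2.5,20,0],[0,0,-0.02]]
    - [[-2.5,20,0],[0,0,-0.02]]
    - [[-2.5,20,0],[0,0,-0.02]]

```text
clock: 6.2
ee_pos: [0.5213, 0.1416, 0.0954]
ee_rot: [-101.1, 90.0, 170.2]
ft_force: [0.3, 0.0, -2.4]
finger_gap: 0.0405
```

arm_command:
  steps:
    - [[-3,18,0],[0,0,-0.016]]
    - [[-2,12,0],[0,0,-0.012]]
    - [[0,6,0],[0,0,-0.004]]
    - [[0,0,0],[0,0,0]]
    - [[0,0,0],[0,0,0]]

```text
clock: 6.62
ee_pos: [0.5168, 0.1763, 0.0953]
ee_rot: [-24.5, 90.0, -114.9]
ft_force: [-0.1, -0.0, -1.9]
finger_gap: 0.0403
```

```bash
python3 - <<'E'
from h import *
pose(); im=capture("wrist");c=calibration("wrist")
print(proj("wrist",[[.597,.175,.03],[.632,.175,.03],[.562,.175,.03]],c))
cv2.imwrite("pics/w4.png",cv2.resize(im[20:300,80:440],(771,600),interpolation=cv2.INTER_CUBIC))
E
```

```text
t 6.62 tcp [0.5168 0.1763 0.0953] jaw -90.39 x [-0. -0. -1.] F [-0.07 -0.02 -1.87] T [-0.018  0.005 -0.002] gap 0.0403
[[256.03968537  96.49191867]
 [255.71371061  41.62830267]
 [256.33600766 146.36483747]]
```

View pics/w4.png

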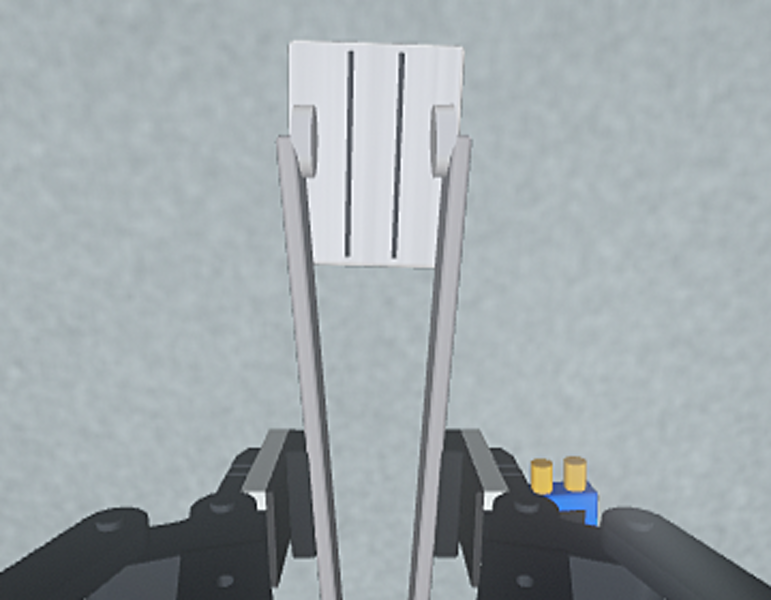

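The gauge lines run from (350,52) to (347,256) and from (402,53) to (394,257). The disc inner faces are at (316,141) and (432,141).

```bash
python3 - <<'E'
from h import *
s,M=pose(); c=calibration("wrist")
f=lambda u,v,z:ray("wrist",(80+(u+.5)/2.1417-.5,20+(v+.5)/2.1429-.5),z,c)
L=[f(*p,.03) for p in [(350.5,52),(347.5,256),(402,53),(394.5,257)]]
print("gauge",np.mean(L,0),[np.degrees(np.arctan2(*(a-b)[1::-1])).round(2) for a,b in((L[0],L[1]),(L[2],L[3]))],np.linalg.norm(L[0]-L[1]),L[0]-L[2],L[1]-L[3])
for z in (.096,.1,.104,.108):
    A,B=f(316,139,z),f(432,139,z);m=(A+B)/2;print("tips",z,m.round(4),(m-s['ee_pos']).round(4),"gap",np.linalg.norm(A-B))
# edges: blades' outer at pads
print(proj("wrist",[s['ee_pos']+[.08,0.0,.0085]],c))
E
```

```text
t 6.67 tcp [0.5169 0.1758 0.0953] jaw -90.43 x [-0. -0. -1.] F [-0.29 -0.81 -0.69] T [ 0.026 -0.013  0.048] gap 0.0404
gauge [0.59874947 0.17633045 0.03      ] [np.float64(-1.99), np.float64(-2.06)] 0.06334259148682685 [0.00040789 0.01620601 0.        ] [0.00046342 0.01612497 0.        ]
tips 0.096 [0.5978 0.1762 0.096 ] [0.081  0.0003 0.0007] gap 0.02536485348769117
tips 0.1 [0.5974 0.1762 0.1   ] [0.0806 0.0003 0.0047] gap 0.02460892285892827
tips 0.104 [0.597  0.1762 0.104 ] [0.0801 0.0003 0.0087] gap 0.023852992230165373
tips 0.108 [0.5966 0.1762 0.108 ] [0.0797 0.0003 0.0127] gap 0.023097061601402475
[[255.12099449  84.95812357]]
```

arm_command:
  steps:
    - [[1,1,0],[0,0,-0.01]]
    - [[0.5,0.6,0],[0,0,-0.01]]
    - [[0,0,0],[0,0,0]]
  claw: 0.44

```text
clock: 6.92
ee_pos: [0.5186, 0.1774, 0.0953]
ee_rot: [93.6, 90.0, 1.9]
ft_force: [-0.6, 0.6, -1.6]
finger_gap: 0.0379
```

arm_command:
  steps:
    - [[0,0,-4],[0,0,0]]
    - [[0,0,-8],[0,0,0]]
    - [[0,0,-10],[0,0,0]]
    - [[0,0,-10],[0,0,0]]
    - [[0,0,-8],[0,0,0]]
  claw: 0.415

```text
clock: 7.33
ee_pos: [0.5174, 0.1777, 0.0532]
ee_rot: [-76.4, 89.9, -168.0]
ft_force: [-0.2, 0.2, -2.1]
finger_gap: 0.0359
```

arm_command:
  steps:
    - [[0,0,-6],[0,0,0]]
    - [[0,0,-4],[0,0,0]]
    - [[0,0,-3],[0,0,0]]
    - [[0,0,0],[0,0,0]]
    - [[0,0,0],[0,0,0]]

```text
clock: 7.75
ee_pos: [0.5185, 0.178, 0.0424]
ee_rot: [108.7, 90.0, 17.1]
ft_force: [-0.2, 0.3, -1.2]
finger_gap: 0.0356
```

```bash
python3 - <<'E'
from h import *
pose(); im=capture("wrist");s=capture("side")
print(proj("side",[[.5987,.1763,.03],[.5987,.1763,.0505],[.5188,.179,.0505]]))
o=np.zeros((600,800,3),np.uint8)
o[:,:480]=cv2.resize(im[20:220,176:336],(480,600),interpolation=cv2.INTER_CUBIC)
o[:300,480:]=cv2.resize(s[175:250,180:260],(320,300),interpolation=cv2.INTER_CUBIC)
cv2.imwrite("pics/w5.png",o)
E
```

```text
t 7.75 tcp [0.5185 0.178  0.0424] jaw -91.59 x [ 0.  0. -1.] F [-0.16  0.25 -1.24] T [0.006 0.002 0.003] gap 0.0356
[[204.65427944 227.03112621]
 [204.2198411  221.90144004]
 [225.37164109 232.44153588]]
```

View pics/w5.png

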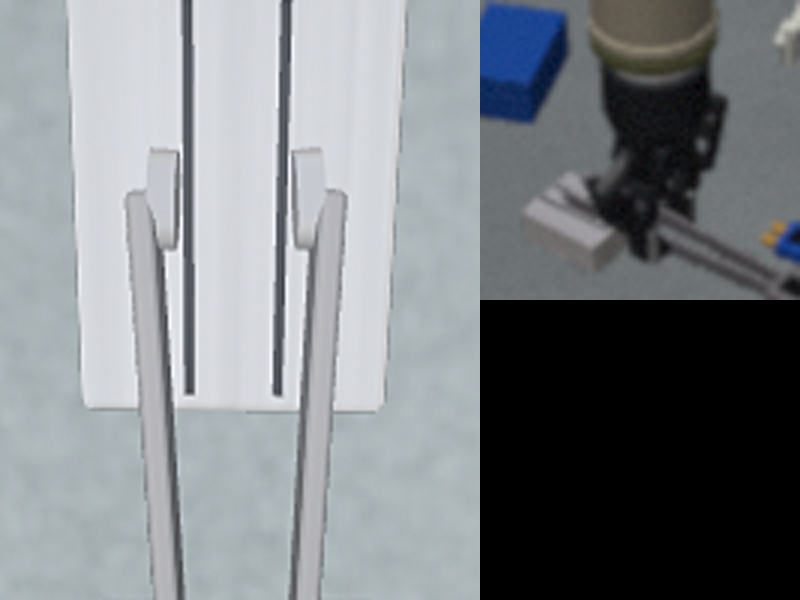

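Disc inner faces are at columns 179 and 293, and at that row the lines are at 187 and 282, parallel to the tool. Now the numbers.

```bash
python3 - <<'E'
from h import *
s,M=pose(); c=calibration("wrist")
f=lambda u,v,z:ray("wrist",(176+(u+.5)/3-.5,20+(v+.5)/3-.5),z,c)
g=[f(*p,.03) for p in [(190,394),(277.5,394),(86,407),(384,408)]]
print("front line ends/edge",[x.round(4) for x in g], (g[2]-g[3])[1])
l=[f(187.5,195,.03),f(282.5,195,.03)];d=(l[0]+l[1])/2;print("line mid",d.round(4),"spacing",(l[0]-l[1])[1])
for z in (.044,.048,.0505,.053,.056):
    A,B=f(178.5,197,z),f(293.5,197,z);m=(A+B)/2;print("tips",z,m.round(4),"gap",np.linalg.norm(A-B).round(4),"disc len",[ (f(165,150,z+.007)-f(170,247,z-.007))[0].round(4)])
E
```

```text
t 7.85 tcp [0.5188 0.178  0.0429] jaw -91.59 x [ 0.001  0.    -1.   ] F [ 1.48  0.81 -0.97] T [-0.002 -0.02  -0.005] gap 0.036
front line ends/edge [array([0.5673, 0.1861, 0.03  ]), array([0.5668, 0.1701, 0.03  ]), array([0.5654, 0.2053, 0.03  ]), array([0.5637, 0.1506, 0.03  ])] 0.054716169231593864
line mid [0.6012 0.1769 0.03  ] spacing 0.016334175117442506
tips 0.044 [0.5994 0.1768 0.044 ] gap 0.0179 disc len [np.float64(0.0127)]
tips 0.048 [0.599  0.1768 0.048 ] gap 0.0174 disc len [np.float64(0.0123)]
tips 0.0505 [0.5987 0.1768 0.0505] gap 0.017 disc len [np.float64(0.0121)]
tips 0.053 [0.5985 0.1768 0.053 ] gap 0.0167 disc len [np.float64(0.0118)]
tips 0.056 [0.5981 0.1768 0.056 ] gap 0.0163 disc len [np.float64(0.0115)]
```

Tips are at (0.5987, 0.1768) against a block centre of about (0.599, 0.176). The gap is about 16.5 mm and the height is confirmed. Now I hold.

arm_command:
  steps:
    - [[0,0,0],[0,0,0]]
    - [[0,0,0],[0,0,0]]
    - [[0,0,0],[0,0,0]]
    - [[0,0,0],[0,0,0]]
    - [[0,0,0],[0,0,0]]

```text
clock: 8.27
ee_pos: [0.5184, 0.1779, 0.0424]
ee_rot: [110.5, 90.0, 18.9]
ft_force: [0.1, 0.2, -0.8]
finger_gap: 0.0352
```

arm_command:
  steps:
    - [[0,0,0],[0,0,0]]
    - [[0,0,0],[0,0,0]]
    - [[0,0,0],[0,0,0]]
    - [[0,0,0],[0,0,0]]
    - [[0,0,0],[0,0,0]]

```text
clock: 8.68
ee_pos: [0.5183, 0.1779, 0.0423]
ee_rot: [-74.8, 90.0, -166.4]
ft_force: [-0.0, -0.6, -0.9]
finger_gap: 0.0353
```

arm_command:
  steps:
    - [[0,0,0],[0,0,0]]
    - [[0,0,0],[0,0,0]]
    - [[0,0,0],[0,0,0]]
    - [[0,0,0],[0,0,0]]
    - [[0,0,0],[0,0,0]]

```text
clock: 9.1
ee_pos: [0.5183, 0.1779, 0.0423]
ee_rot: [-90.7, 90.0, 177.7]
ft_force: [-0.2, -0.1, -0.9]
finger_gap: 0.0358
```

arm_command:
  steps:
    - [[0,0,0],[0,0,0]]
    - [[0,0,0],[0,0,0]]
    - [[0,0,0],[0,0,0]]
    - [[0,0,0],[0,0,0]]
    - [[0,0,0],[0,0,0]]

```text
clock: 9.52
ee_pos: [0.5183, 0.1779, 0.0423]
ee_rot: [-112.0, 90.0, 156.5]
ft_force: [-0.2, -0.4, -0.4]
finger_gap: 0.0356
```

arm_command:
  steps:
    - [[0,0,0],[0,0,0]]
    - [[0,0,0],[0,0,0]]
    - [[0,0,0],[0,0,0]]
    - [[0,0,0],[0,0,0]]
    - [[0,0,0],[0,0,0]]

```text
clock: 9.93
ee_pos: [0.5183, 0.1779, 0.0423]
ee_rot: [-161.5, 90.0, 106.9]
ft_force: [0.3, 0.0, -0.7]
finger_gap: 0.0358
```

arm_command:
  steps:
    - [[0,0,0],[0,0,0]]
    - [[0,0,0],[0,0,0]]
    - [[0,0,0],[0,0,0]]
    - [[0,0,0],[0,0,0]]
    - [[0,0,0],[0,0,0]]

```text
clock: 10.35
ee_pos: [0.5184, 0.1779, 0.0423]
ee_rot: [179.6, 90.0, 88.1]
ft_force: [0.1, -0.7, -0.5]
finger_gap: 0.0357
```

arm_command:
  steps:
    - [[0,0,0],[0,0,0]]
    - [[0,0,0],[0,0,0]]
    - [[0,0,0],[0,0,0]]
    - [[0,0,0],[0,0,0]]
    - [[0,0,0],[0,0,0]]

```text
clock: 10.77
ee_pos: [0.5183, 0.1779, 0.0423]
ee_rot: [40.2, 90.0, -51.4]
ft_force: [0.4, 0.2, -0.5]
finger_gap: 0.0354
```

arm_command:
  steps:
    - [[0,0,0],[0,0,0]]
    - [[0,0,0],[0,0,0]]
    - [[0,0,0],[0,0,0]]
    - [[0,0,0],[0,0,0]]
    - [[0,0,0],[0,0,0]]

```text
clock: 11.18
ee_pos: [0.5183, 0.1779, 0.0423]
ee_rot: [-99.8, 90.0, 168.7]
ft_force: [0.1, 0.0, -1.7]
finger_gap: 0.0354
```

```bash
python3 - <<'E'
from h import *
pose(); im=capture("wrist")
cv2.imwrite("pics/w6.png",cv2.resize(im[20:220,176:336],(480,600),interpolation=cv2.INTER_CUBIC))
E
```

```text
t 11.18 tcp [0.5183 0.1779 0.0423] jaw -91.59 x [-0.  0. -1.] F [ 0.13  0.04 -1.73] T [ 0.045 -0.017  0.01 ] gap 0.0354
```

View pics/w6.png

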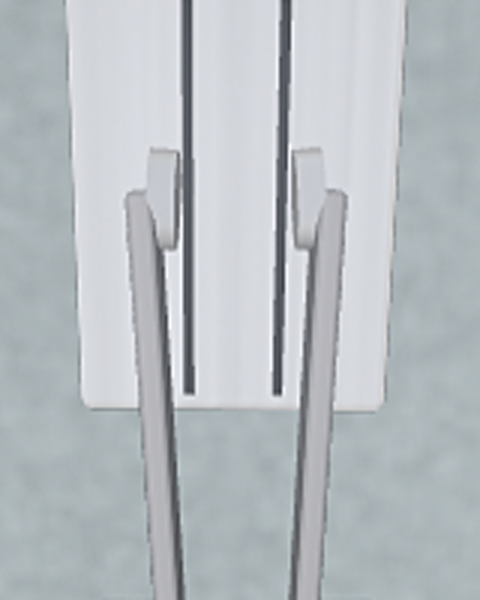

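The picture matches the one from 3.3 s earlier: inner faces at columns 179 and 293, lines at 187 and 282. The hold is steady, so I'm handing in.

```bash
python3 -c "
from rig import ctrl
print(ctrl.job_done())"
```

```text
the job is handed in; nothing more can be done
None
```

I lifted the grey tweezer electrode off its rest, carried it level to the gauge block, squeezed it over the lines and handed the job in at 11.2 s, still holding it. No verdict is reported, so what follows is from my own last checks.

- **Gap:** the pads measured about 35.6 mm apart, which gives 16 mm by the pad-to-gap relation. The wrist camera read about 16.5 to 17 mm. I left it there because it is within the 13.5 to 18.5 mm window.
- **Position:** the tips were within about 1 mm of the block's centre, both along and across. The tool direction was within about 0.5° of the engraved lines.
- **Height:** the tip midpoint was about 20 mm above the block top, so the discs cleared it by about 13 mm. That is slightly more than the centimetre asked for, but inside the limits.
- **Hold:** the arm stayed still for more than 3 s, and the pictures at the start and end were the same. The wrist force stayed near the tool's own weight of about 1 N.

Two measurements disagreed slightly: the block's direction read -0.4° from the top camera and -2° from the wrist camera. I used about -1.6°, closer to the wrist view. The planned path kept clear of the flask, bottle and tip box, but I did not photograph them again at the end.

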